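# Clear a dust-extraction port: rock out the tight plug, stow it, latch the caddy gate

### The arm

A 6-joint arm with a two-finger parallel gripper is mounted at the origin on the work surface. World frame = base frame: x ahead of the robot, y to its left, z up, the work surface at z = 0. Lengths are in m, angles in rad, forces in N, time in s.
With the tool pointing down it reaches from about 0.275 to 0.975 m from the base axis. Payload 8.4 kg.
Tool frame: the origin (TCP) lies where the fingers leave the gripper's body, on its centre line; the fingertips stand 88 mm ahead of it and the grasp point (between the pads) lies 69 mm ahead of it (ctrl.tips_ahead is the distance from the TCP to the fingertips, in m); z points along the fingers, y is the line along which they close (so a half turn about z gives the same grasp; the last joint's range is limited). The gripper opens to 92 mm and grips with 3 to 60 N. Pads are 20 mm wide; open, the fingers measure 128 mm over their backs; the gripper's body (75 mm by 189 mm) begins 69 mm behind the grasp point.
Start: joints at [1.327, 0.353, 1.633, -0, 1.155, -0.002], TCP at [0.15, 0.607, 0.303] pointing down, gripper open.
Joint ranges: [-2.63, 2.63], [-0.92, 2.1], [0.06, 2.66], [-1.3, 4.44], [0, 2.69], [-3.02, 3.02]. Speed limits (rad/s): [2.22, 2.22, 2.79, 3.14, 3.14, 3.14].

### API

Orientations are given as a unit quaternion [x, y, z, w].
In Python, from plant import ctrl, optics, find_in gives the robot as it stands.
- The arm moves only by the tool send_rows, never from a script. Its argument "moves" is a list that holds one entry, the list of rows, each a list of 4 numbers: the shift along the tool's x, y, z in cm, then the turn about the tool's z in degrees. In form: [[[x, y, z, yaw], ...]]. A call has 1 to 10 rows; each row is the pose to reach, as a shift and turn from the pose commanded when the call began, along the tool's axes at that moment; what a row does not reach only later rows make up. A row lasts 1/8 s, in which the tool goes at most 62.5 mm and 10.7 degrees, less where a joint would pass 70% of its speed; a pose out of reach is approached as far as the arm can. A call with a gripper value outside its range is refused whole. "grip" is the opening, from 0 (shut) to 1 (fully open), set as the call begins (left out, the last holds). The fingers move at their own pace and stop on an object; "grip_force" is the grip in N (left out, the last holds). Time passes only in rows, so rows that repeat a pose let the fingers close. It gives the time, the measured TCP pose, the force, the opening and the grip force at its end, in the units of the state.
- ctrl.get_obs(): the state, without advancing time (a new reading comes with each control period).
- optics.read_camera(name): name is "side" or "top" or "wrist"; returns a dict with "frame" (480x640x3 uint8, red, green, blue), "mtx" (3x3 intrinsics, pixels), "R" (3x3) and "t" (3): a world point X has camera coordinates R X + t; the wrist camera has in their place "tool_from_camera" (4x4, takes a point from camera to tool coordinates, whose origin is the TCP and whose axes are the flange's). Camera axes: x right, y down, z forward; pixel columns grow to the right and rows downward; lengths in m; the calibration is good to about 2 mm. A picture is of the moment at which its call begins: read the wrist's pose just before it. There is no depth.
- ctrl.job_done(): hands the job in; it is judged then, once.
Trained networks look in the newest picture that a camera, given by its name, has taken for a name from the list of things; names that differ only in an ending like _2 or _b are one class to them, and where a whole thing is asked for, a point or a joint stands for the part that bears it (a point fixed in the world has none). Each returns a list of dicts, best first, with "confidence" (0 to 1); they miss things now and then, are a little off and sometimes report something else, mostly with a low value. They report only what shows in the picture. A call takes as long as a camera call. They do not tell look-alikes from the thing itself.
- find_in(camera, thing): "centre" ([column, row] as shares, 0 to 1, of the picture: columns of its width, rows of its height, amid what is visible of it).
The state is a dict: "clock": time; "joint_pos": joint angles; "dq": joint speeds; "effort": joint torques, N m; "tcp_pos": TCP position; "orientation": TCP orientation; "contact_force": force on the tool from outside, world axes, zero at the start; "ft_torque": the same for the moment, N m; "grip_width": finger opening in m; "grasp_force": force on a finger pad.
Only numpy, scipy, OpenCV 4.12 (cv2) and the standard library are available. Lean on these libraries where they do the work, as an engineer would, in place of code of your own. Each camera call takes 0.05 s, during which the arm holds its last target. There are 200 camera calls.

### The job

Free the port of the dust-extraction junction box: the rubber plug is too tight for a straight pull, so grip its bar handle and rock it sideways both ways, several times, while drawing it up and out, never dragging the rubber-mounted collar up by 10 mm or more. Stand the plug upright on the floor of the plywood caddy and let it go, then push the caddy's gate shut until its catch snaps in. Leave the things lying around where they are.

Things in the scene. Friction and masses are not known exactly. Their poses are not given: they have to be found in the camera images.
- plug_handle (a point): Centre of the plug's grey bar handle: 80 mm long (point's x), 18 mm thick (y), 26 mm high (z), spanning 66 to 92 mm above the plug's underside; this point is 79 mm above it. 20 mm of free height between bar and flange, around a neck 34 x 14 mm. z points up. At the start the plug stands straight in the port, bar along the port's x.
- plug_base (a point): Centre of the plug's flat underside, 79 mm below plug_handle, same axes. The plug, about 160 g: dark rubber block 60 (x) x 36 (y) mm, 40 mm tall, which can stand alone on its underside; on it a grey flange 76 x 56 x 6 mm, then neck and bar handle.
- plug: The whole plug, origin at the centre of its underside, as plug_base.
- port_rim (a point): Centre of the port mouth at the collar's rim (collar down), 135 mm above the table. Fixed to the junction box, which does not move. Port: rectangular hole 63.5 (x) by 46 (y) mm, walls 9 mm. At the start the plug's underside is 34 mm below this point, its flange 6 mm above the rim.
- junction_box: Grey steel box 200 x 150 x 88 mm, fixed; the port is on its middle. Two rubber lips in the collar, 12 mm below its rim, pinch the plug from +y and -y. About the lips the plug can lean some 0.15 rad (9 degrees) to +y or -y, across its bar. It is free after rising 22 mm against the collar.
- collar (a joint): Rise of the aluminium collar with its lips on its rubber mounts, m: 0 at rest, 2200 N/m (10 mm = 22 N), falls back as the plug slips. A straight pull slips only at 28 to 40 N, too much; while the plug is being swung from one lean to the other its grip nearly vanishes and it rises some 3 mm a swing.
- bay_floor (a point): Centre of the top of the floor of the fixed plywood caddy, 8 mm above the table. Caddy 150 (x) x 192 (y) mm, open on top; bay about 140 x 176 mm inside; walls at +x, +y, -y, tops 60 mm above the table. The -x side is closed by the gate. Axes are the caddy's.
- gate (a joint): Swing of the gate, rad: 0 shut (stop), positive open, free edge out to the caddy's -x side. 0.7 to 1.1 at the start; stays where it is left. The sprung round tongue on the free edge meets the strike post at about 0.13, tops it at 0.07, then snaps in and holds the gate below 0.02; takes about 5 N at the free edge.
- gate_hinge (a point): On the gate's upright hinge axis, level with the gate's top, 86 mm above the table; 75 mm to -x, 80 mm to +y of the caddy's centre. The gate: plywood panel 146 mm wide, 10 mm thick, from 12 to 86 mm above the table. The point's -y points along it to the free edge, its -x is the outer face, pushed to shut it.
- gate_edge (a point): Top of the gate's free edge, 146 mm from the hinge axis. Shut, it is beside the strike post: steel, 12 mm thick, 58 mm high, axis 85 mm to -x and 79 mm to -y of the caddy's centre. Push 30 to 60 mm inward of the free edge, clear of the post.
- glue_bottle: Bystander: white bottle 60 mm across, 150 mm tall; origin at its underside.
- tape_roll: Bystander: paper tape roll 90 mm across, 24 mm high, lying flat; origin at its underside.
- hammer: Bystander: hammer lying on the table.
- offcut: Bystander: wood offcut 140 x 50 x 30 mm lying on the table; origin at its underside.
There are look-alikes about, which are no part of the job. Of the things that look like the plug, the largest one is meant.

How it is judged:
On the way, in this order (a step that is already met when the one before it is completed fails the run):
1. plug, still in the port, leaned over to the port's +y side by more than 0.05 rad (z of plug_base in the frame of port_rim below -0.01 m and angle between plug_handle's own z axis and vertical above 0.05 rad and y of plug_handle in the frame of port_rim above 0 m).
2. then leaned over to its -y side by more than 0.05 rad, still in the port (z of plug_base in the frame of port_rim below -0.01 m and angle between plug_handle's own z axis and vertical above 0.05 rad and y of plug_handle in the frame of port_rim below 0 m).
3. plug standing upright and released in the caddy (x of plug_base in the frame of bay_floor between -0.06 and 0.06 m and y of plug_base in the frame of bay_floor between -0.08 and 0.08 m and z of plug_base in the frame of bay_floor below 0.006 m and angle between plug_handle's own z axis and vertical below 0.12 rad and contact force between the fingers and plug below 0.1 N), for 0.2 s.
4. gate shut and caught (value of joint gate below 0.03 rad), for 0.2 s.
At the end, for the whole second after the job is handed in: The plug stands at rest, upright within 0.12 rad, on the caddy's floor (its underside's centre within 60 mm in x and 80 mm in y of the floor's centre and less than 6 mm above it), the gate is shut with its catch snapped in (joint below 0.03 rad), and the collar has fallen back (below 4 mm) (x of plug_base in the frame of bay_floor between -0.06 and 0.06 m and y of plug_base in the frame of bay_floor between -0.08 and 0.08 m and z of plug_base in the frame of bay_floor below 0.006 m and angle between plug_handle's own z axis and vertical below 0.12 rad and value of joint gate below 0.03 rad and linear speed of plug below 0.02 m/s and value of joint collar below 0.004 m); the robot touches nothing.
It fails at once if collar dragged up 10 mm or more (value of joint collar above 0.01 m).
It fails at once if glue bottle shifted by more than 30 mm (distance of glue_bottle from where it was at the start of the episode above 0.03 m).
It fails at once if tape roll shifted by more than 30 mm (distance of tape_roll from where it was at the start of the episode above 0.03 m).
It fails at once if hammer shifted by more than 30 mm (distance of hammer from where it was at the start of the episode above 0.03 m).
It fails at once if offcut shifted by more than 30 mm (distance of offcut from where it was at the start of the episode above 0.03 m).
It also fails if it takes over 69 s, if anything falls off the work surface, if the arm or the gripper's body presses on something with over 40 N, if the wrist force passes 120 N, or if a joint passes its speed limit or range.

## Working session

There is one attempt and no reset: what is moved stays moved. The work goes in short steps, Python scripts to look and compute and a tool call to move; the robot and the scene stay as the last step left them, time stands still between calls to the robot, and variables do not carry over. Pictures are saved under pics/ and viewed, at most 10 in all, crops included, and the job is handed in when it is done.

Besides the shell and the picture viewer there is one more tool, called after "Call:" as name(argument=value, ...) on one line, values as JSON. send_rows: Moves the arm, as the interface text tells. Its arguments: {"type":"object","properties":{"moves":{"type":"array"},"grip":{"type":"number"},"grip_force":{"type":"number"}},"required":["moves"]}

```bash
mkdir -p pics
cat > h.py <<'E'
import numpy as np,cv2
from plant import ctrl,optics,find_in
from scipy.spatial.transform import Rotation as Rn
def cam(n):
    o=ctrl.get_obs(); c=optics.read_camera(n)
    K=np.array(c["mtx"])
    if n=="wrist":
        T=np.eye(4);T[:3,:3]=Rn.from_quat(o["orientation"]).as_matrix();T[:3,3]=o["tcp_pos"]
        M=np.linalg.inv(T@np.array(c["tool_from_camera"]));R,t=M[:3,:3],M[:3,3]
    else: R,t=np.array(c["R"]),np.array(c["t"])
    return c["frame"],K,R,t
def onz(px,z,K,R,t):
    d=R.T@np.linalg.inv(K)@np.array([px[0],px[1],1.]); C=-R.T@t
    return C+d*(z-C[2])/d[2]
def proj(X,K,R,t):
    p=K@(R@np.array(X)+t); return p[:2]/p[2]
def save(f,n): cv2.imwrite("pics/"+n,cv2.cvtColor(f,cv2.COLOR_RGB2BGR))
E
python3 - <<'E'
from h import *
o=ctrl.get_obs();print(o["clock"],o["orientation"],o["tcp_pos"])
for n in("top","side"):
    f,K,R,t=cam(n);save(f,n+"0.png");print(n,-R.T@t)
    for th,z in(("plug_handle",.18),("port_rim",.135),("bay_floor",.008),("gate_hinge",.086),("gate_edge",.086),("plug",.15),("junction_box",.08),("glue_bottle",.1),("tape_roll",.02),("hammer",.02),("offcut",.03)):
        for r in find_in(n,th)[:4]:
            p=np.array(r["centre"])*[640,480];print(th,round(r["confidence"],2),p.round(),onz(p,z,K,R,t).round(3))
E
```

```text
0.0 [ 1.20597047e-01  9.92701284e-01 -7.11709561e-04 -8.53523937e-05] [0.14955152 0.60645535 0.30193763]
top [ 0.27008377 -0.00786218  1.46179544]
plug_handle 0.91 [240. 321.] [0.368 0.171 0.18 ]
plug_handle 0.79 [185. 230.] [0.579 0.308 0.18 ]
plug_handle 0.61 [250. 227.] [0.587 0.155 0.18 ]
port_rim 0.63 [255. 245.] [0.553 0.147 0.135]
bay_floor 0.73 [381. 240.] [ 0.597 -0.17   0.008]
gate_hinge 0.64 [357. 283.] [ 0.47  -0.102  0.086]
gate_hinge 0.55 [252. 230.] [0.602 0.163 0.086]
gate_edge 0.6 [359. 288.] [ 0.459 -0.107  0.086]
plug 0.92 [181. 228.] [0.59  0.325 0.15 ]
plug 0.85 [239. 321.] [0.371 0.177 0.15 ]
plug 0.76 [249. 229.] [0.589 0.16  0.15 ]
plug 0.39 [358. 286.] [ 0.454 -0.1    0.15 ]
junction_box 0.76 [257. 245.] [0.565 0.15  0.08 ]
glue_bottle 0.74 [318. 190.] [ 0.706 -0.003  0.1  ]
tape_roll 0.79 [319. 312.] [ 0.406 -0.008  0.02 ]
hammer 0.94 [108. 268.] [0.514 0.539 0.02 ]
offcut 0.87 [516. 241.] [ 0.592 -0.519  0.03 ]
offcut 0.41 [358. 288.] [ 0.466 -0.108  0.03 ]
side [0.37411197 1.42890281 0.97819912]
plug_handle 0.94 [282. 339.] [0.584 0.522 0.18 ]
plug_handle 0.65 [376. 301.] [0.381 0.366 0.18 ]
port_rim 0.84 [297. 294.] [0.59  0.295 0.135]
bay_floor 0.88 [327. 240.] [ 0.563 -0.204  0.008]
gate_hinge 0.83 [351. 243.] [ 0.468 -0.06   0.086]
gate_hinge 0.62 [378. 268.] [0.38  0.082 0.086]
gate_hinge 0.46 [269. 256.] [0.718 0.036 0.086]
gate_edge 0.55 [355. 245.] [ 0.458 -0.05   0.086]
plug 0.91 [306. 255.] [0.588 0.127 0.15 ]
plug 0.91 [286. 334.] [0.588 0.469 0.15 ]
plug 0.83 [377. 304.] [0.378 0.338 0.15 ]
junction_box 0.74 [297. 298.] [0.599 0.239 0.08 ]
glue_bottle 0.95 [270. 254.] [0.711 0.048 0.1  ]
glue_bottle 0.27 [353. 246.] [ 0.462 -0.019  0.1  ]
glue_bottle 0.15 [296. 297.] [0.598 0.261 0.1  ]
tape_roll 0.68 [378. 272.] [0.379 0.005 0.02 ]
hammer 0.74 [304. 256.] [ 0.628 -0.074  0.02 ]
hammer 0.71 [322. 409.] [0.493 0.567 0.02 ]
```

View pics/top0.png

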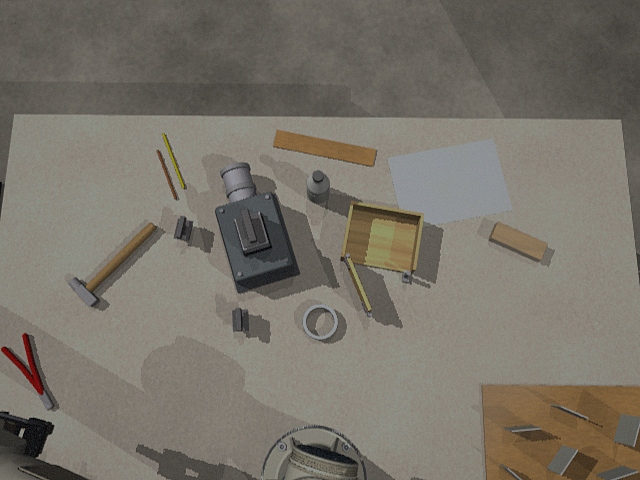

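View pics/side0.png

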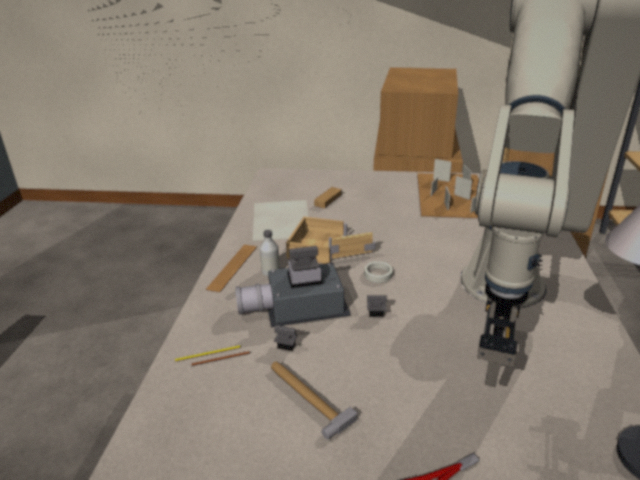

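Top view: the port plug sits at about (250,229), with its bar tilted about 16° from world x. Two smaller look-alikes are at (185,230) and (240,321). The caddy is at (383,238), with its gate hinged near (346,258) and its free edge near (369,313). The side view agrees.

I'll go above the plug with the fingers closing along the bar, so that gripping its ends lets it pivot.

Call:
send_rows(moves=[[[-27,-17,-10,30],[-53,-33,-10,60],[-53,-33,-10,60],[-53,-33,-10,60],[-53,-33,-10,60],[-53,-33,-10,60],[-53,-33,-10,60],[-53,-33,-10,60],[-53,-33,-10,60],[-53,-33,-10,60]]], grip=1)

```text
clock: 2.45
tcp_pos: [0.5809, 0.1635, 0.4021]
orientation: [0.601, 0.799, 0.0, 0.0]
contact_force: [1.8, 0.5, 0.2]
grip_width: 0.0917
grasp_force: 0.0
```

Call:
send_rows(moves=[[[0,0,0,0],[0,0,0,0],[0,0,0,0]]])

```text
clock: 2.82
tcp_pos: [0.5787, 0.1662, 0.4013]
orientation: [0.6, 0.8, -0.0, -0.0]
contact_force: [-0.3, -0.4, -0.5]
grip_width: 0.0917
grasp_force: 0.0
```

Run:
```python
from h import *
o=ctrl.get_obs();print(o["clock"],o["tcp_pos"],Rn.from_quat(o["orientation"]).as_matrix().round(3),o["joint_pos"],o["contact_force"])
f,K,R,t=cam("wrist");save(f,"w0.png");print(-R.T@t)
for th,z in(("plug_handle",.18),("plug",.15),("port_rim",.135),("glue_bottle",.1)):
    for r in find_in("wrist",th)[:4]:
        p=np.array(r["centre"])*[640,480];print(th,round(r["confidence"],2),p.round(),onz(p,z,K,R,t).round(3))
```

```text
2.825 [0.57870912 0.16623444 0.40131733] [[-0.279  0.96  -0.001]
 [ 0.96   0.279  0.   ]
 [ 0.    -0.001 -1.   ]] [ 2.77090149e-01  2.41015614e-01  1.56708967e+00  3.14811629e-04
  1.33416589e+00 -6.15697683e-03] [-0.25807331 -0.38433624 -0.54303871]
[0.55594971 0.24580409 0.48378509]
plug_handle 0.96 [332. 230.] [0.589 0.164 0.18 ]
plug_handle 0.7 [172. 131.] [0.442 0.208 0.18 ]
plug_handle 0.56 [399.  50.] [0.597 0.315 0.18 ]
plug_handle 0.29 [360. 193.] [0.603 0.202 0.18 ]
plug 0.66 [402.  51.] [0.604 0.321 0.15 ]
plug 0.63 [166. 129.] [0.424 0.204 0.15 ]
plug 0.61 [332. 228.] [0.592 0.158 0.15 ]
plug 0.38 [266. 423.] [ 0.586 -0.085  0.15 ]
port_rim 0.83 [361. 196.] [0.612 0.193 0.135]
glue_bottle 0.94 [391. 346.] [0.71  0.022 0.1  ]
glue_bottle 0.16 [332. 226.] [0.597 0.147 0.1  ]
```

View pics/w0.png

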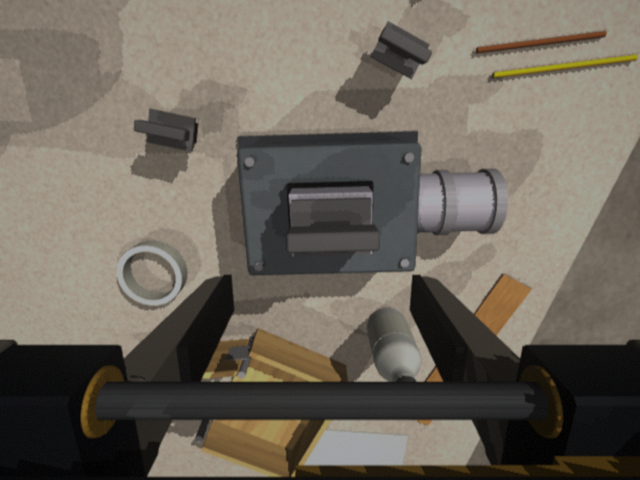

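The wrist picture shows the plug bar at about columns 288–378, with its top face around rows 228–250, lined up with the fingers to within about 2°. I'll crop it to fix the edges.

Run:
```python
from h import *
im=cv2.imread("pics/w0.png")[170:270,265:400];cv2.imwrite("pics/w0c.png",cv2.resize(cv2.convertScaleAbs(im,alpha=1.8),None,fx=5.5,fy=5.5,interpolation=cv2.INTER_CUBIC))
f,K,R,t=cam("wrist")
for p in((288,232),(378,228),(289,252),(378,249),(333,240)): print(p,onz(p,.193,K,R,t).round(4))
```

```text
(288, 232) [0.5537 0.1552 0.193 ]
(378, 228) [0.625  0.1797 0.193 ]
(289, 252) [0.559  0.1382 0.193 ]
(378, 249) [0.631  0.1621 0.193 ]
(333, 240) [0.5919 0.159  0.193 ]
```

View pics/w0c.png

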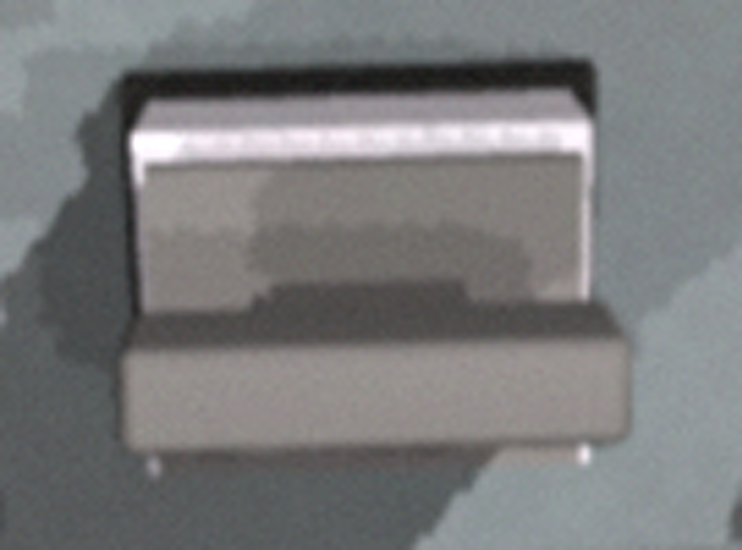

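Run:
```python
from h import *
o=ctrl.get_obs();f,K,R,t=cam("wrist")
P=[onz(p,.193,K,R,t) for p in((287.7,232.7),(379.2,230.9),(288,251.8),(379.2,250))]
c=np.mean(P,0);v=P[1]-P[0]+P[3]-P[2]
print(c,np.linalg.norm(v)/2,np.linalg.norm(P[0]-P[2]),np.degrees(np.arctan2(v[1],v[0])))
T=Rn.from_quat(o["orientation"]).as_matrix();print(np.degrees(np.arctan2(T[1,1],T[0,1])),(T.T@(c-o["tcp_pos"]))*100)
```

```text
[0.5928134 0.1577244 0.193    ] 0.0772566344068154 0.017002175460090183 17.45617414394114
16.200453536483096 [-1.14709476  1.06892618 20.86126295]
```

Call:
send_rows(moves=[[[-1.1,1.1,5,-1.3],[-1.1,1.1,9,-1.3],[-1.1,1.1,11,-1.3],[-1.1,1.1,11,-1.3],[-1.1,1.1,11,-1.3],[-1.1,1.1,11,-1.3]]])

```text
clock: 3.92
tcp_pos: [0.5938, 0.1579, 0.2929]
orientation: [0.592, 0.806, 0.001, 0.001]
contact_force: [-0.2, -0.1, -0.6]
grip_width: 0.0916
grasp_force: 0.0
```

Run:
```python
from h import *
o=ctrl.get_obs();f,K,R,t=cam("wrist");save(f,"w1.png")
T=Rn.from_quat(o["orientation"]).as_matrix()
for z in (.193,.167): 
  for a in(-.04,.04):
    for b in (-.009,.009): 
      # predicted corner px if bar centred under tool
      X=np.array(o["tcp_pos"])+T@np.array([b,a,0]);X[2]=z;print(z,a,b,proj(X,K,R,t).round(1))
```

```text
0.193 -0.04 -0.009 [248.3 297.4]
0.193 -0.04 0.009 [246.3 267.2]
0.193 0.04 -0.009 [392.1 297.4]
0.193 0.04 0.009 [394.  267.3]
0.167 -0.04 -0.009 [256.2 278.4]
0.167 -0.04 0.009 [254.7 251.2]
0.167 0.04 -0.009 [384.2 278.4]
0.167 0.04 0.009 [385.7 251.2]
```

View pics/w1.png

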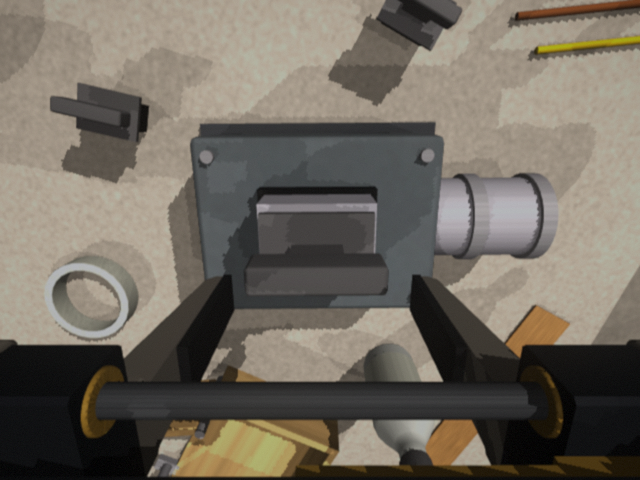

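Bar top spans columns 246–387, rows 265–294, which is about 2 mm off tool centre in -y. I'll descend and grip the bar ends.

Call:
send_rows(moves=[[[0,-0.2,2.4,0],[0,-0.2,3.9,0],[0,-0.2,4.4,0],[0,-0.2,4.4,0],[0,-0.2,4.4,0]]])

```text
clock: 4.6
tcp_pos: [0.5918, 0.1572, 0.2482]
orientation: [0.592, 0.806, 0.0, 0.0]
contact_force: [-0.2, -0.6, 0.0]
grip_width: 0.0918
grasp_force: 0.0
```

Call:
send_rows(moves=[[[0,0,0,0],[0,0,0,0],[0,0,0,0],[0,0,0,0],[0,0,0,0]]], grip=0.7, grip_force=55)

```text
clock: 5.22
tcp_pos: [0.5913, 0.1571, 0.248]
orientation: [0.592, 0.806, -0.0, 0.0]
contact_force: [-3.6, -1.1, 5.9]
grip_width: 0.0798
grasp_force: 55.0
```

Call:
send_rows(moves=[[[0.4,0,0,0],[0.75,0,0,0],[0.75,0,0,0]]])

```text
clock: 5.6
tcp_pos: [0.5901, 0.161, 0.2483]
orientation: [0.591, 0.807, -0.002, 0.003]
contact_force: [2.0, -17.6, 8.0]
grip_width: 0.0799
grasp_force: 55.0
```

Run:
```python
from h import *
o=ctrl.get_obs();print(o["tcp_pos"],o["contact_force"],o["ft_torque"])
f,K,R,t=cam("side");save(cv2.resize(f[225:335,230:360],None,fx=5,fy=5,interpolation=cv2.INTER_CUBIC),"s1.png")
```

```text
[0.59009406 0.16100686 0.24833443] [  2.01306558 -17.63154424   7.99620447] [-3.81711026 -0.30428907  0.064887  ]
```

View pics/s1.png

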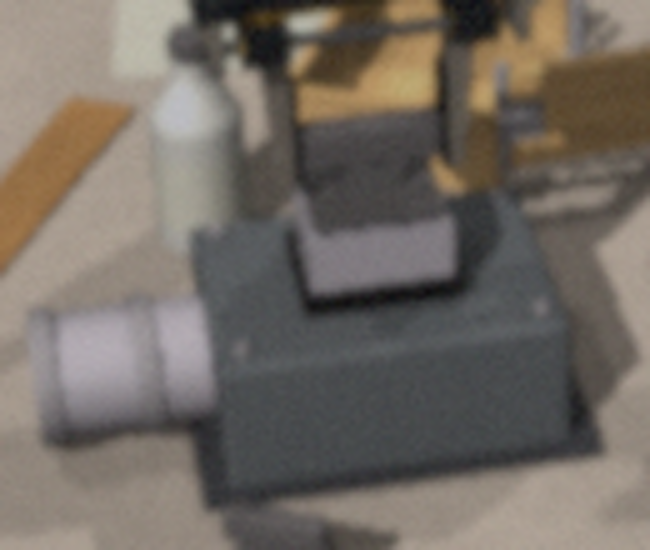

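The side crop shows the fingers on both bar ends, with the plug still seated and leaning a little. The arm is compliant (about 4 mm reached of 7.5 commanded), so I'll command larger swings.

Call:
send_rows(moves=[[[0.3,0,0,0],[0.6,0,0,0],[0.6,0,0,0]]])

```text
clock: 6.02
tcp_pos: [0.5885, 0.1661, 0.2488]
orientation: [0.591, 0.807, -0.002, 0.003]
contact_force: [1.2, -21.6, 11.4]
grip_width: 0.0794
grasp_force: 55.0
```

Call:
send_rows(moves=[[[-0.7,0,-0.2,0],[-1.4,0,-0.35,0],[-2.1,0,-0.5,0],[-2.6,0,-0.5,0]]])

```text
clock: 6.52
tcp_pos: [0.594, 0.1486, 0.252]
orientation: [0.592, 0.806, 0.002, -0.003]
contact_force: [-6.4, 19.5, -0.1]
grip_width: 0.0797
grasp_force: 55.0
```

Call:
send_rows(moves=[[[0.7,0,-0.2,0],[1.4,0,-0.35,0],[2.1,0,-0.5,0],[2.6,0,-0.5,0]]])

```text
clock: 7.02
tcp_pos: [0.588, 0.1669, 0.2567]
orientation: [0.591, 0.807, -0.002, 0.002]
contact_force: [7.5, -18.3, -8.8]
grip_width: 0.0795
grasp_force: 55.0
```

Call:
send_rows(moves=[[[-0.7,0,-0.05,0],[-1.4,0,-0.15,0],[-2.1,0,-0.25,0],[-2.6,0,-0.25,0]]])

```text
clock: 7.52
tcp_pos: [0.594, 0.1483, 0.2595]
orientation: [0.592, 0.806, 0.002, -0.003]
contact_force: [-4.1, 17.9, -4.9]
grip_width: 0.0798
grasp_force: 55.0
```

Call:
send_rows(moves=[[[0.7,0,-0.1,0],[1.4,0,-0.2,0],[2.1,0,-0.3,0],[2.6,0,-0.3,0],[1.9,0,-0.4,0],[1.2,0,-0.5,0],[0.5,0,-0.6,0],[0,0,-0.6,0]]])

```text
clock: 8.52
tcp_pos: [0.5941, 0.1481, 0.2661]
orientation: [0.592, 0.806, 0.002, -0.003]
contact_force: [-5.7, 16.8, -1.7]
grip_width: 0.0796
grasp_force: 55.0
```

Call:
send_rows(moves=[[[0.7,0,-0.1,0],[1.4,0,-0.25,0],[2.1,0,-0.35,0],[2.6,0,-0.35,0],[1.9,0,-0.45,0],[1.2,0,-0.6,0],[0.5,0,-0.7,0],[0,0,-0.7,0]]])

```text
clock: 9.52
tcp_pos: [0.5946, 0.1468, 0.2734]
orientation: [0.592, 0.806, 0.001, -0.002]
contact_force: [-3.4, 2.3, 8.9]
grip_width: 0.0794
grasp_force: 55.0
```

Call:
send_rows(moves=[[[0.6,0,-0.2,0],[1.3,0,-0.4,0],[1.3,0,-0.6,0],[1.3,0,-0.6,0]]])

```text
clock: 10.02
tcp_pos: [0.5916, 0.1567, 0.2794]
orientation: [0.591, 0.806, -0.001, 0.001]
contact_force: [1.6, -5.1, -2.5]
grip_width: 0.0793
grasp_force: 55.0
```

Call:
send_rows(moves=[[[0,0,-1,0],[0,0,-3,0],[0,0,-6,0],[0,0,-9,0],[0,0,-9,0],[0,0,-9,0]]])

```text
clock: 10.78
tcp_pos: [0.5908, 0.1577, 0.3682]
orientation: [0.592, 0.806, -0.0, -0.0]
contact_force: [-0.2, 0.3, -1.6]
grip_width: 0.0794
grasp_force: 55.0
```

Run:
```python
from h import *
o=ctrl.get_obs();print(o["clock"],o["tcp_pos"],o["contact_force"],o["grip_width"])
f,K,R,t=cam("top");c=f[190:330,325:445];save(cv2.resize(c,None,fx=4.2,fy=4.2,interpolation=cv2.INTER_CUBIC),"t1.png")
```

```text
10.775 [0.59082394 0.15766517 0.36818136] [-0.1915825   0.31367488 -1.64027434] 0.07938542869121325
```

View pics/t1.png

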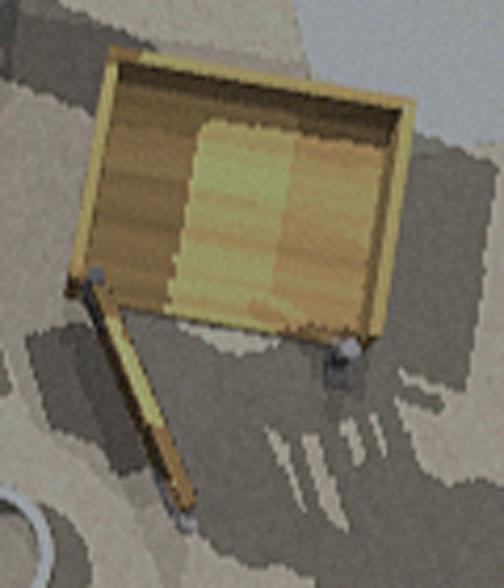

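The crop shows the caddy wall-top corners at about (110,50), (413,100), (72,290) and (378,340). The gate hinge is at (95,275), its free edge at (187,505), and the strike post at (348,350).

Run:
```python
from h import *
o=ctrl.get_obs();f,K,R,t=cam("top")
g=lambda p,z:onz((p[0]/4.2+325-.4,p[1]/4.2+190-.4),z,K,R,t)
a,b,c,d=[g(p,.06) for p in((110,50),(413,100),(72,290),(378,340))]
ctr=(a+b+c+d)/4;ex=(a+b-c-d)[:2];ey=(a+c-b-d)[:2]
print(ctr,np.linalg.norm(ex)/2,np.linalg.norm(ey)/2,np.degrees(np.arctan2(ex[1],ex[0])),np.degrees(np.arctan2(-ey[0],ey[1])))
th=(np.arctan2(ex[1],ex[0])+np.arctan2(-ey[0],ey[1]))/2
C,S=np.cos(th),np.sin(th);Q=np.array([[C,-S],[S,C]])
h=ctr[:2]+Q@[-.075,.08];pp=ctr[:2]+Q@[-.085,-.079]
print("hinge",h,g((95,275),.086),"post",pp,g((348,350),.058),"edge",g((187,505),.086))
e=g((187,505),.086)[:2]-h;print("len",np.linalg.norm(e),"open",np.degrees(np.arctan2(*(Q.T@e)[[0,1]])))
T=Rn.from_quat(o["orientation"]).as_matrix();print(np.degrees(th),(T.T@(np.r_[ctr[:2],.4]-o["tcp_pos"]))*100)
```

```text
[ 0.59741023 -0.16881697  0.06      ] 0.15206484262235456 0.18711641142031055 -9.229696154714924 -9.072222995324806
hinge [ 0.53608767 -0.07790743] [ 0.54100582 -0.0773318   0.086     ] post [ 0.50092818 -0.23329343] [ 0.50203063 -0.23064392  0.058     ] edge [ 0.40542942 -0.13054611  0.086     ]
len 0.14086308460121302 open -121.09413637079524
-9.150959575019865 [-31.33863511  -9.15067258  -3.21919213]
```

Call:
send_rows(moves=[[[-5,-1.5,0,5],[-10,-3,0,9],[-16,-4.6,0,14],[-22,-6.4,0,19],[-27,-8,0,23],[-31.3,-9.1,0,26],[-31.3,-9.1,0,26],[-31.3,-9.1,0,26],[-31.3,-9.1,0,26]]])

```text
clock: 12.0
tcp_pos: [0.5982, -0.1671, 0.3686]
orientation: [0.757, 0.653, -0.0, -0.0]
contact_force: [0.9, 0.8, -1.6]
grip_width: 0.0796
grasp_force: 55.0
```

Run:
```python
from h import *
o=ctrl.get_obs();print(o["clock"],o["tcp_pos"],o["contact_force"],o["ft_torque"],o["grip_width"])
T=Rn.from_quat(o["orientation"]).as_matrix();print(T.round(3),(T.T@(np.r_[.597,-.169,.16]-o["tcp_pos"]))*100)
f,K,R,t=cam("side");
p=proj([.597,-.169,.29],K,R,t).astype(int);print(p)
save(cv2.resize(f[p[1]-60:p[1]+90,p[0]-90:p[0]+90],None,fx=4,fy=4,interpolation=cv2.INTER_CUBIC),"s2.png")
```

```text
12.0 [ 0.59821252 -0.16709123  0.36862841] [ 0.90511489  0.81496712 -1.57601937] [-0.08782289  0.09746027  0.00795974] 0.07962317832354417
[[ 0.147  0.989 -0.001]
 [ 0.989 -0.147  0.   ]
 [ 0.    -0.001 -1.   ]] [-0.21460895 -0.07657011 20.86282191]
[314 169]
```

View pics/s2.png

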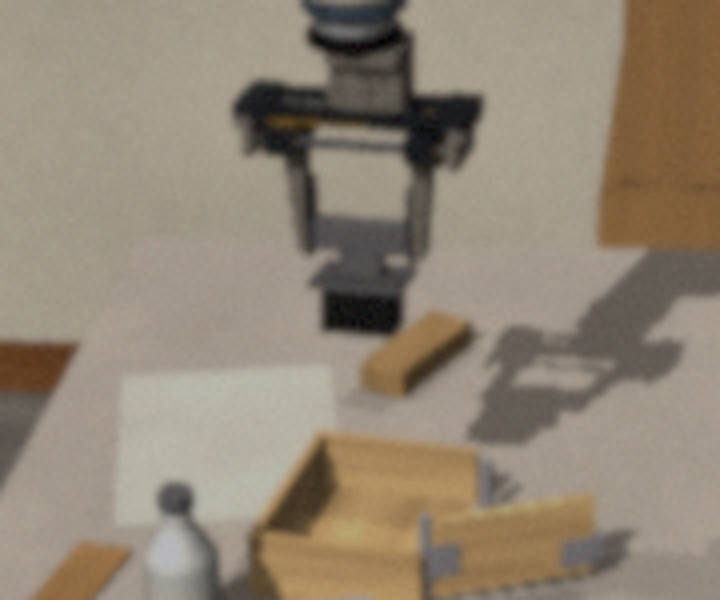

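The plug hangs upright between the fingers above the caddy. I'll lower it.

Call:
send_rows(moves=[[[-0.2,0,5,0],[-0.2,0,10,0],[-0.2,0,15,0],[-0.2,0,18.5,0],[-0.2,0,20,0],[-0.2,0,20.6,0],[-0.2,0,20.9,0],[-0.2,0,20.9,0],[-0.2,0,20.9,0]]])

```text
clock: 13.18
tcp_pos: [0.5984, -0.1705, 0.161]
orientation: [0.758, 0.652, 0.0, 0.001]
contact_force: [-0.0, 0.6, -1.6]
grip_width: 0.0793
grasp_force: 55.0
```

Call:
send_rows(moves=[[[0,0,0.3,0],[0,0,0.5,0],[0,0,0.6,0],[0,0,0.6,0]]])

```text
clock: 13.68
tcp_pos: [0.5986, -0.1703, 0.1584]
orientation: [0.758, 0.652, 0.001, 0.001]
contact_force: [-10.3, 4.5, 38.9]
grip_width: 0.0797
grasp_force: 55.0
```

Call:
send_rows(moves=[[[0,0,-0.3,0],[0,0,-0.4,0],[0,0,-0.4,0]]])

```text
clock: 14.05
tcp_pos: [0.5986, -0.1704, 0.1587]
orientation: [0.758, 0.652, 0.0, 0.001]
contact_force: [-0.2, 0.7, 7.9]
grip_width: 0.0795
grasp_force: 55.0
```

Call:
send_rows(moves=[[[0,0,0,0],[0,0,0,0],[0,0,0,0],[0,0,0,0]]], grip=1)

```text
clock: 14.55
tcp_pos: [0.5979, -0.1703, 0.1578]
orientation: [0.758, 0.652, -0.0, -0.0]
contact_force: [-0.5, 0.8, -0.1]
grip_width: 0.0926
grasp_force: 0.0
```

Call:
send_rows(moves=[[[0,0,-1,0],[0,0,-4,0],[0,0,-9,0],[0,0,-13,0],[0,0,-13,0],[0,0,-13,0]]])

```text
clock: 15.3
tcp_pos: [0.5976, -0.1702, 0.2879]
orientation: [0.758, 0.652, -0.0, -0.0]
contact_force: [1.2, 0.1, -0.6]
grip_width: 0.0919
grasp_force: 0.0
```

```bash
cat > gate.py <<'E'
from h import *
ctr=np.array([.5974,-.1688]);th=-9.15*np.pi/180;Q=np.array([[np.cos(th),-np.sin(th)],[np.sin(th),np.cos(th)]])
def centre(ph,r=.10,gap=0):
    d=np.array([-np.sin(ph),-np.cos(ph)]);n=np.array([-np.cos(ph),np.sin(ph)])
    return ctr+Q@(np.array([-.075,.08])+r*d+n*(.005+abs(n)@[.018,.010]+gap))
E
python3 - <<'E'
from gate import *
o=ctrl.get_obs();print(o["clock"],o["tcp_pos"])
T=Rn.from_quat(o["orientation"]).as_matrix()
f,K,R,t=cam("side");save(cv2.resize(f[200:280,260:400],None,fx=5,fy=5,interpolation=cv2.INTER_CUBIC),"s3.png")
print(find_in("side","plug_handle"),proj([.598,-.17,.087],K,R,t)/[640,480])
s=centre(1.03,gap=.02);print(s,(T.T@(np.r_[s,.135]-o["tcp_pos"])*100).round(1))
for ph in np.arange(1.0,-.15,-.1): print(round(ph,2),(T.T@np.r_[centre(ph)-s,0]*100).round(1))
E
```

```text
15.3 [ 0.59761638 -0.17017655  0.28790481]
[{'centre': [0.5909, 0.63], 'confidence': 0.93}, {'centre': [0.4894, 0.4844], 'confidence': 0.85}, {'centre': [0.4422, 0.7025], 'confidence': 0.75}] [0.49312976 0.46790462]
[ 0.42731643 -0.07531929] [  6.8 -18.2  15.3]
1.0 [-2.   1.1 -0. ]
0.9 [-2.9  1.4 -0. ]
0.8 [-3.7  1.8 -0. ]
0.7 [-4.6  2.4 -0. ]
0.6 [-5.4  3.  -0. ]
0.5 [-6.1  3.7 -0. ]
0.4 [-6.8  4.5 -0. ]
0.3 [-7.4  5.3 -0. ]
0.2 [-7.9  6.3 -0. ]
0.1 [-8.3  7.3 -0. ]
0.0 [-8.6  8.4 -0. ]
-0.1 [-8.8  9.3 -0. ]
```

View pics/s3.png

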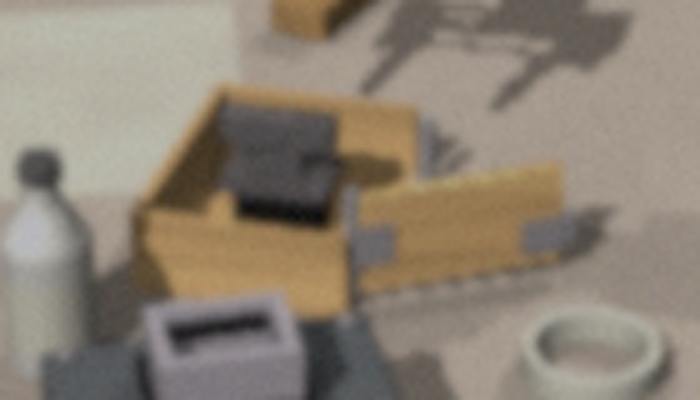

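The plug stands upright in the caddy and the port is empty. Next I'll close the fingers and go outside the gate.

Call:
send_rows(moves=[[[1.7,-4.5,0,0],[3.4,-9,0,0],[5.1,-13.6,0,0],[6.8,-18.2,0,0],[6.8,-18.2,0,0],[6.8,-18.2,0,0],[6.8,-18.2,0,0]]], grip=0, grip_force=20)

```text
clock: 16.27
tcp_pos: [0.4292, -0.0764, 0.2879]
orientation: [0.758, 0.652, 0.0, 0.0]
contact_force: [-0.1, 0.4, -0.5]
grip_width: 0.024
grasp_force: 0.0
```

Call:
send_rows(moves=[[[0,0,5,0],[0,0,10,0],[0,0,14,0],[0,0,15.3,0],[0,0,15.3,0],[0,0,15.3,0]]])

```text
clock: 17.02
tcp_pos: [0.4292, -0.0762, 0.1362]
orientation: [0.758, 0.652, 0.001, 0.001]
contact_force: [-0.2, -0.5, 0.2]
grip_width: 0.0002
grasp_force: 0.0
```

Call:
send_rows(moves=[[[-1,0.6,0,0],[-2,1.1,0,0],[-2.9,1.4,0,0],[-3.7,1.8,0,0],[-4.6,2.4,0,0],[-5.4,3,0,0],[-6.1,3.7,0,0],[-6.8,4.5,0,0],[-7.4,5.3,0,0],[-7.4,5.3,0,0]]])

```text
clock: 18.27
tcp_pos: [0.4702, -0.1576, 0.1351]
orientation: [0.758, 0.652, 0.0, 0.0]
contact_force: [-0.1, -0.1, -0.2]
grip_width: 0.0006
grasp_force: 0.0
```

Run:
```python
from gate import *
o=ctrl.get_obs();print(o["clock"],o["tcp_pos"],o["contact_force"])
T=Rn.from_quat(o["orientation"]).as_matrix()
for ph in (.3,.2,.1,0,-.1): print(ph,(T.T@np.r_[centre(ph)-o["tcp_pos"][:2],0]*100).round(1))
```

```text
18.275 [ 0.47023383 -0.15760059  0.13507533] [-0.14683257 -0.12683506 -0.22726771]
0.3 [ 0.1 -0.1 -0. ]
0.2 [-0.4  0.8  0. ]
0.1 [-0.8  1.8  0. ]
0 [-1.1  2.9  0. ]
-0.1 [-1.3  3.8  0. ]
```

Call:
send_rows(moves=[[[-0.4,0.8,0,0],[-0.7,1.6,0,0],[-0.9,2.2,0,0],[-1.1,2.6,0,0],[-1.1,3,0,0],[-1.1,3.4,0,0],[-1.1,3.6,0,0],[-1.1,3.6,0,0],[-1.1,3.6,0,0]]])

```text
clock: 19.4
tcp_pos: [0.5034, -0.1732, 0.1351]
orientation: [0.758, 0.652, -0.0, -0.0]
contact_force: [0.3, -0.4, 0.4]
grip_width: -0.0001
grasp_force: 0.0
```

No force felt at all, so I'll look at where the gate is.

Run:
```python
from h import *
f,K,R,t=cam("top");a=cv2.resize(f[190:330,325:445],None,fx=3.3,fy=3.3,interpolation=cv2.INTER_CUBIC)
f,K,R,t=cam("side");b=cv2.resize(f[190:290,275:395],None,fx=3.3,fy=3.3,interpolation=cv2.INTER_CUBIC)
c=np.zeros((462,792,3),np.uint8);c[:a.shape[0],:396]=a;c[:b.shape[0],396:]=b;save(c,"g1.png")
```

```text
(no output)
```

View pics/g1.png

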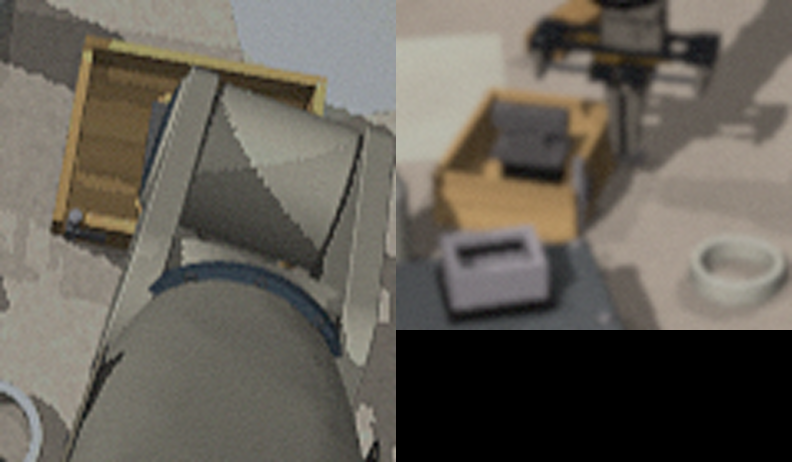

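The gate has swung in line with the caddy front. To confirm it's caught, I'll press a bit further and feel for the stop.

Call:
send_rows(moves=[[[0,0.3,0,0],[0,0.6,0,0],[0,0.6,0,0]]])

```text
clock: 19.88
tcp_pos: [0.5051, -0.1734, 0.1347]
orientation: [0.758, 0.652, -0.003, -0.004]
contact_force: [-18.6, 0.4, 17.8]
grip_width: 0.0005
grasp_force: 10.3
```

Call:
send_rows(moves=[[[0,-1,0,0],[0,-3,0,0],[0,-5,0,0],[0,-6,-3,0],[0,-7,-8,0],[0,-10,-12,0],[0,-14,-14,0],[0,-14,-14,0],[0,-14,-14,0]]])

```text
clock: 21.0
tcp_pos: [0.3716, -0.1535, 0.2751]
orientation: [0.758, 0.652, 0.0, 0.001]
contact_force: [-0.0, -0.1, 0.5]
grip_width: 0.0005
grasp_force: 0.0
```

Run:
```python
from gate import *
o=ctrl.get_obs();print(o["clock"],o["tcp_pos"],o["contact_force"])
for n in("top","side"):
    f,K,R,t=cam(n)
    for k,X in(("open1.03",[-.075-.125,.08-.075]),("shut",[-.075,.08-.146])):
        print(n,k,proj(np.r_[ctr+Q@X,.086],K,R,t).round())
    for r in find_in(n,"gate_edge")[:2]+find_in(n,"plug_handle")[:3]: print((np.array(r["centre"])*[640,480]).round(),r["confidence"])
    # line profile along caddy x across gate top, y=-.0.02
    for y in (.03,-.02,-.055):
      print([tuple(int(v) for v in f[int(q[1]),int(q[0])]) for q in (proj(np.r_[ctr+Q@[x,y],.086],K,R,t) for x in (-.1,-.092,-.084,-.08,-.076,-.072,-.066,-.058))])
```

```text
21.0 [ 0.37160949 -0.15354999  0.27512141] [-0.00831522 -0.1039838   0.4747736 ]
top open1.03 [370. 312.]
top shut [406. 267.]
[370. 264.] 0.6
[381. 236.] 0.84
[184. 227.] 0.68
[241. 320.] 0.56
[(85, 84, 73), (82, 76, 67), (58, 48, 32), (56, 47, 30), (142, 138, 97), (157, 161, 111), (149, 120, 81), (143, 115, 79)]
[(137, 135, 123), (122, 121, 108), (106, 106, 97), (88, 85, 77), (82, 80, 70), (159, 160, 107), (116, 96, 60), (119, 99, 67)]
[(110, 107, 99), (70, 69, 61), (67, 59, 48), (89, 71, 48), (144, 136, 90), (156, 155, 104), (77, 61, 36), (103, 85, 63)]
side open1.03 [373. 232.]
side shut [342. 218.]
[339. 236.] 0.49
[283. 337.] 0.94
[377. 303.] 0.89
[316. 234.] 0.87
[(55, 49, 49), (71, 55, 40), (82, 68, 46), (126, 103, 69), (157, 133, 90), (165, 140, 95), (130, 107, 72), (100, 81, 55)]
[(91, 89, 84), (76, 66, 57), (87, 71, 46), (149, 126, 85), (166, 140, 92), (167, 140, 94), (158, 127, 86), (163, 132, 90)]
[(163, 151, 140), (163, 149, 140), (153, 137, 123), (149, 131, 106), (166, 145, 114), (165, 147, 114), (165, 148, 130), (166, 152, 133)]
```

The gate's top edge is at the same x (about -0.074 m) all along its length, so it is shut. The plug is in place and the arm is clear.

```bash
python3 -c "
from plant import ctrl
print(ctrl.job_done())"
```

```text
the job is handed in; nothing more can be done
None
```

I rocked the plug free, stood it upright in the caddy and pushed the gate shut, and the job is handed in at about 21 s of the 69 s allowed; no verdict came back, but the last checks showed the plug in the caddy, the gate shut and the arm clear.

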